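# Contact test of a plug adapter in a clamshell jig

## Robot

A 6-joint arm with a two-finger parallel gripper is mounted at the origin on the work surface. World frame = base frame: x ahead of the robot, y to its left, z up, the work surface at z = 0. Lengths are in m, angles in degrees, forces in N, time in s.
With the tool pointing down it reaches from about 0.4 to 0.825 m from the base axis. Payload 7 kg.
Tool frame: the origin (TCP) lies midway between the tips of the shut fingers; the grasp point (between the pads) lies 19 mm behind it; z points along the fingers, y is the direction in which the jaws open and shut (so a half turn about z gives the same grasp; the last joint's range is limited). The gripper opens to 88 mm and grips with 3 to 60 N. Pads are 19 mm wide; open, the fingers measure 130 mm over their backs; the gripper's body (78 mm by 193 mm) begins 47 mm behind the grasp point.
Start: joints at [-59.983, 20.546, 0.682, 0, -70.136, -16.507], TCP at [0.158, -0.656, 0.227] pointing down, gripper open.
Joint ranges: [-176.03, 176.03], [-82.01, 121.73], [-58.28, 71.71], [-173.87, 95.51], [-174.79, -0.11], [-173.66, 173.66]. Speed limits (degrees/s): [136.94, 136.94, 172.46, 180, 180, 180].

## Interface

Orientations are given as [roll, pitch, yaw] about the fixed x, y, z axes, in that order (R = Rz(yaw) Ry(pitch) Rx(roll)).
In Python, from plant import r gives the robot as it stands. The module is installed in compiled form; this text tells all that it offers.
- The arm moves only by the tool send_rows, never from a script. Its argument "motion" is a list of rows, each an object with "travel": the shift along the tool's x, y, z in m, a list of three; "spin": the turn about the tool's z in degrees. In form: [{"travel": [tx, ty, tz], "spin": spin}, ...]. A call has 1 to 5 rows; each row shifts and turns the pose as measured when the row begins, along the tool's axes as they then stand; what a row does not reach is not made up. A row lasts 1/12 s, in which the tool goes at most 41.7 mm and 7.16 degrees, less where a joint would pass 70% of its speed; a pose out of reach is approached as far as the arm can. A call is refused whole if a number of a shift passes 0.0417 or a number of a turn 7.16, either way. A call with a gripper value outside its range is refused whole. "gripper" is the gripper command: -1 is shut, 1 is fully open, values between are in proportion, set as the call begins (left out, the last holds). The fingers move at their own pace and stop on an object; "squeeze" is the grip in N (left out, the last holds). Time passes only in rows, so rows that do not move let the fingers close. It gives the time, the measured TCP pose, the force and the opening at its end, in the units of the state.
- r.get_state(): the state, without advancing time (a new reading comes with each control period).
- r.capture(name): name is "side" or "top" or "wrist"; returns (picture, depth): 480x640x3 uint8, blue, green, red; 480x640 float32, m along the optical axis (not along the pixel's ray), 0 where there is no reading.
- r.get_calibration(name): a dict with "fov_y" (degrees; the focal length in pixels is half the picture's height over the tangent of half this angle, whatever the lens; pixels are square), "cx", "cy" (the principal point, pixels), "origin" and "orientation" of the camera in the world. Camera axes: x right, y down, z forward; pixel columns grow to the right and rows downward; lengths in m; the calibration is good to about 2 mm. A picture is of the moment at which its call begins: read the wrist's pose just before it. get_calibration takes no time and is no camera call; for the wrist camera it gives the pose at the moment of the call.
- r.close_job(): hands the job in, once; it reports no verdict.
Trained networks look in the newest picture that a camera, given by its name, has taken for a name from the list of things; names that differ only in an ending like _2 or _b are one class to them, and where a whole thing is asked for, a point or a joint stands for the part that bears it (a point fixed in the world has none). Each returns a list of dicts, best first, with "conf" (0 to 1); they miss things now and then, are a little off and sometimes report something else, mostly with a low value. They report only what shows in the picture. A call takes as long as a camera call. They do not tell look-alikes from the thing itself.
- r.boxes_of(camera, target): "at" ([x, y, z] in m, in the coordinates of the camera as it stood for that picture, good to about 4 mm: the middle of the surface that is visible of it).
- r.pinpoint(camera, target): "at" ([x, y, z] in m, in the coordinates of the camera as it stood for that picture, good to about 4 mm: a listed point, or the origin of a listed thing).
The state is a dict: "time_s": time; "joints": joint angles; "qd": joint speeds; "joint_torque": joint torques, N m; "tcp_pos": TCP position; "eef_rot": TCP orientation; "contact_force": force on the tool from outside, world axes, zero at the start; "moment": the same for the moment, N m; "gripper_width": finger opening in m.
Only numpy, scipy, OpenCV 4.12 (cv2) and the standard library are available. Lean on these libraries where they do the work, as an engineer would, in place of code of your own. Each camera call takes 0.05 s, during which the arm holds its last target. There are 200 camera calls.

## Task

Wake the white plug adapter in the open test jig by pressing its blue button all the way down and letting it spring back up, then swing the jig's lid shut over it. Take the red-knobbed locating pin out of its stand and push it down through the hole in the lid into the hole in the base, until its collar sits on the lid and the sprung lid is pressed fully shut. Finish while still holding the pin down like that with the gripper, so that the two halves stay pressed shut for the test, and leave the mug, the spare adapter and the screwdriver where they are.

Things in the scene. Friction and masses are not known exactly. Their poses are not given: they have to be found in the camera images.
- jig: Lower half of the clamshell test jig: grey block 190 x 170 x 75 mm (local x, y, z), fixed to the desk. Origin: centre of its underside; x points to its hinge edge, z up. The adapter lies in a pocket in its top, 64 x 114 mm, centred at local x = +15 mm.
- lid (a joint): Opening angle of the jig's upper half, a black lid hinged on the jig's local +x edge: 0 = fully shut, 1.57 = upright, 2.05 = leaning right back. Starts open past upright, held by a stiff hinge (0.14 N m); pushed past upright it falls shut by its weight (0.42 kg) in 1 to 2 s. It comes to rest on its spring foot 0.04 to 0.07 rad short of shut.
- lid_hinge (a point): Middle of the lid's hinge axis, at jig local (90, 0, 76) mm. Axes as those of the jig, the hinge axis along y. The lid is a plate 12 mm thick reaching 195 mm from this axis and 85 mm to either side, its underside level with the axis; shut, its top is 88 mm above the desk.
- lid_edge (a point): Point on the lid's top (outer) face, on its middle line, 175 mm from the hinge axis, 20 mm short of the free edge. z is the lid's outward normal, x points to the hinge. A 32 mm window in the lid clears the adapter's button.
- lid_hole (a point): Centre of the pin hole (13 mm wide, right through the 12 mm lid) on the lid's top face, 155 mm from the hinge axis; z is the lid's outward normal. With the lid resting on its spring foot (15 N when shut, bearing on the adapter) the hole stands 6 to 11 mm high; about 6 N down here presses the lid fully shut, and it rises again when let go.
- base_hole (a point): Centre of the mouth of the pin hole in the jig's base (12 mm wide, 36 mm deep), at jig local (-65, 0, 75) mm; directly beneath the lid's hole when the lid is shut. z up.
- adapter: White plug adapter under test, 62 x 112 x 34 mm, loose in the jig's pocket with its plug downward in the test socket (1 mm play); its top is 73 mm above the desk. Origin: centre of the underside of the white body.
- button (a joint): Travel of the blue push button on the adapter: 0 = up, 0.004 m = fully down; springs back. Needs 2 N to start, 5 N fully down.
- button_top (a point): Centre of the top of the blue button, 18 mm across, standing 5 mm proud of the adapter's top; it presses straight down.
- stand: Aluminium block 60 x 60 x 56 mm, fixed to the desk, with a 13 mm vertical through hole in its centre in which the pin is kept. Origin: centre of its underside.
- pin: Locating pin, loose, about 75 g, 82 mm long, upright in the stand with its collar on the stand's top. Shank 10 mm in diameter, 48 mm long below the collar, its lowest 10 mm tapered to 5 mm; collar 28 mm in diameter, 4 mm thick; above it a red knob 24 mm in diameter and 30 mm high to grip. Origin: centre of its tip; z runs up along it.
- pin_tip (a point): Centre of the pin's lower end.
- pin_knob (a point): Centre of the red knob, 67 mm above the pin's tip.
- mug: Bystander: blue mug, 80 mm across, 92 mm high. Origin: centre of its underside.
- spare: Bystander: second white adapter lying on the desk, 93 x 112 x 34 mm with its plug. Origin: centre of the underside of its body.
- screwdriver: Bystander: screwdriver lying on the desk. Origin: middle of its underside.
Not all that is in view belongs to the job. Leave any brown or purple look-alike of the adapter alone.

How it is judged (in metres and radians):
On the way, in this order (a step that is already met when the one before it is completed fails the run):
1. the adapter's button is pressed fully down, with the lid open (value of joint button above 0.0034 m and value of joint lid above 0.8 rad), for 0.05 s.
2. the button is released and back up, with the lid still open (value of joint button below 0.0008 m and value of joint lid above 0.8 rad), for 0.1 s.
3. the lid is swung shut onto its spring foot, with the pin not yet in the base (value of joint lid below 0.11 rad and distance between pin_tip and base_hole above 0.06 m), for 0.2 s.
4. the pin is through the lid's hole and in the base's hole (z of pin_tip in the frame of base_hole below -0.012 m and horizontal distance between pin_tip and base_hole below 0.004 m and value of joint lid below 0.11 rad), for 0.1 s.
At the end, for the whole second after the job is handed in: The lid is pressed fully shut (within 0.018 rad) by the pin, which stands upright through both holes with its collar on the lid (tip at least 31 mm below the base hole's mouth, within 4 mm of its axis) and is held down by the gripper's fingers; the adapter is still seated, its button up (value of joint lid below 0.018 rad and z of pin_tip in the frame of base_hole below -0.031 m and horizontal distance between pin_tip and base_hole below 0.004 m and angle between pin's own z axis and vertical below 0.1 rad and contact force between pin and lid above 1.5 N and contact force between the fingers and pin above 1.5 N and z of adapter in the frame of jig below 0.043 m and value of joint button below 0.001 m and linear speed of pin below 0.02 m/s); the arm keeps its last pose, push and grip.
It fails at once if a bystander (mug, spare adapter, screwdriver) is moved more than 20 mm (distance of any of mug, spare, screwdriver from where it was at the start of the episode above 0.02 m).
It also fails if it takes over 67 s, if anything falls off the work surface, if the arm or the gripper's body presses on something with over 40 N, if the wrist force passes 120 N, or if a joint passes its speed limit or range.

## Working session

There is one attempt and no reset: what is moved stays moved. The work goes in short steps, Python scripts to look and compute and a tool call to move; the robot and the scene stay as the last step left them, time stands still between calls to the robot, and variables do not carry over. Pictures are saved under pics/ and viewed, about 8 in all and at most 12, crops included, and the job is handed in when it is done.

Besides the shell and the picture viewer there is one more tool, called after "Emit:" as name(argument=value, ...), one argument or row to a line, values as JSON. send_rows: Moves the arm, as the interface text tells. Its arguments: {"type":"object","properties":{"motion":{"type":"array"},"gripper":{"type":"number"},"squeeze":{"type":"number"}},"required":["motion"]}

```bash
mkdir -p pics
cat > h.py <<'E'
import numpy as np, cv2
from scipy.spatial.transform import Rotation as R
from plant import r
def T(name):
    c=r.get_calibration(name); o=c["orientation"]
    o=np.array(o,float)
    M=o if o.shape==(3,3) else R.from_euler('xyz',o,degrees=True).as_matrix()
    return c,M,np.array(c["origin"])
def pix(c,M,o,u,v,d):
    f=240/np.tan(np.radians(c["fov_y"]/2))
    return M@np.array([(u-c["cx"])/f*d,(v-c["cy"])/f*d,d])+o
def pt(name,target,cal,fn="pinpoint",n=2):
    c,M,o=cal
    for q in getattr(r,fn)(name,target)[:n]:
        print(name,fn,target,round(q["conf"],2),np.round(M@np.array(q["at"])+o,4))
def tool():
    s=r.get_state(); return np.array(s["tcp_pos"]),R.from_euler('xyz',s["eef_rot"],degrees=True).as_matrix(),s
def delta(target):
    p,M,s=tool(); return np.round(M.T@(np.array(target)-p),4)
E
python3 - <<'E'
from h import *
print(r.get_state()); 
ims=[]
for n in("side","top"):
    cal=T(n);print(n,cal[0]); im,d=r.capture(n); cv2.imwrite(f"pics/{n}0.png",im); np.save(f"{n}0.npy",d)
    for t in("jig","lid_hinge","lid_edge","lid_hole","base_hole","adapter","button_top","stand","pin","pin_tip","pin_knob","mug","spare","screwdriver"): pt(n,t,cal)
print(r.get_state()["time_s"])
E
```

```text
{'time_s': 0.0, 'joints': array([-5.99810024e+01,  2.05922024e+01,  6.34753959e-01, -1.98471184e-02,
       -7.01335348e+01, -1.65063533e+01]), 'qd': array([-0.05874379, -0.08180639, -0.0158265 , -0.06388603,  0.02979736,
        0.00841528]), 'joint_torque': array([-6.14140981e-05, -5.82718313e+01,  2.93056995e+01,  6.99693963e+00,
        6.89837529e-03, -1.31207166e-04]), 'tcp_pos': array([ 0.1575842 , -0.6558686 ,  0.22562231]), 'eef_rot': array([ 1.79907465e+02, -7.96419076e-03, -1.66494109e+02]), 'contact_force': array([-0.58854584,  0.11337001,  0.51832289]), 'moment': array([-0.02633149,  0.00045582, -0.03608368]), 'gripper_width': 0.0876010424825002}
side {'fov_y': 46.05773387691533, 'cx': 318.42899906868735, 'cy': 239.58827572507758, 'origin': array([0.0996064 , 0.69913847, 1.02733396]), 'orientation': array([-141.18951855,   -0.83227405, -146.03698361])}
side pinpoint jig 0.6 [0.5179 0.114  0.0043]
side pinpoint lid_hinge 0.9 [0.5349 0.2027 0.0723]
side pinpoint lid_hinge 0.67 [0.5159 0.113  0.0036]
side pinpoint lid_edge 0.73 [0.5406 0.2457 0.2447]
side pinpoint lid_hole 
[... 1271 characters left out ...]
 [ 5.062e-01 -2.718e-01 -1.000e-04]
top pinpoint lid_hole 0.9 [0.5436 0.2412 0.2301]
top pinpoint base_hole 0.81 [0.5063 0.0522 0.0758]
top pinpoint adapter 0.95 [ 0.7188 -0.0043  0.018 ]
top pinpoint adapter 0.86 [ 0.4957 -0.1047  0.0239]
top pinpoint button_top 0.6 [0.2557 0.2782 0.0624]
top pinpoint button_top 0.56 [0.7066 0.0246 0.0602]
top pinpoint stand 0.71 [0.6402 0.3893 0.    ]
top pinpoint stand 0.56 [ 5.045e-01 -2.715e-01  3.000e-04]
top pinpoint pin 0.67 [ 0.5033 -0.2777  0.0124]
top pinpoint pin_knob 0.71 [ 0.502  -0.2665  0.0766]
top pinpoint mug 0.7 [0.3996 0.4211 0.002 ]
top pinpoint spare 0.72 [ 0.7378 -0.1637 -0.0038]
top pinpoint screwdriver 0.73 [0.6404 0.3915 0.001 ]
1.5
```

View pics/top0.png

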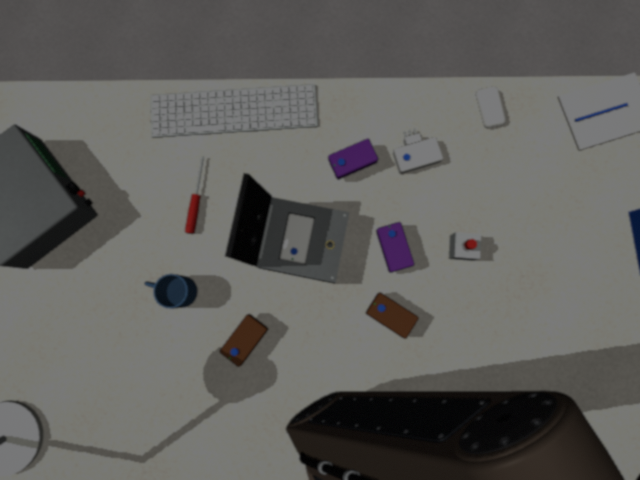

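View pics/side0.png

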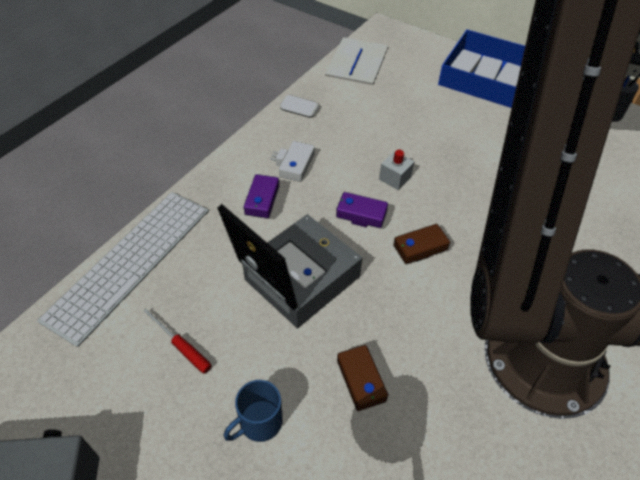

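Run:
```python
from h import *
def ray(n,u,v,z):
    c,M,o=T(n); a=pix(c,M,o,u,v,1)-o; return np.round(o+a*(z-o[2])/a[2],4)
for n,l in (("top",[("btn",(294,251),.078),("hole",(330,244),.075),("knob",(471,244.5),.09)]),("side",[("btn",(307.5,272),.078),("hole",(324,242),.075),("knob",(399,156),.075)])):
    for nm,(u,v),z in l: print(n,nm,ray(n,u,v,z))
im=cv2.imread("pics/top0.png"); hsv=cv2.cvtColor(im,cv2.COLOR_BGR2HSV)
im2=cv2.imread("pics/side0.png"); hsv2=cv2.cvtColor(im2,cv2.COLOR_BGR2HSV)
for n,h,(u,v) in(("top",hsv,(294,251)),("side",hsv2,(307,272))):
    m=cv2.inRange(h,(105,120,50),(130,255,255)); k=m*0; k[v-10:v+11,u-10:u+11]=1; ys,xs=np.nonzero(m*k); print(n,xs.mean(),ys.mean(),len(xs),ray(n,xs.mean(),ys.mean(),.078))
print(delta([.50,-.272,.22]),delta([.508,.13,.2]))
```

```text
top btn [0.4879 0.1388 0.078 ]
top hole [0.504  0.0543 0.075 ]
top knob [ 0.4985 -0.2717  0.09  ]
side btn [0.4854 0.142  0.078 ]
side hole [0.5025 0.0547 0.075 ]
side knob [ 0.5004 -0.2761  0.075 ]
top 293.60869565217394 250.95652173913044 23 [0.488  0.1397 0.078 ]
side 307.22857142857146 271.42857142857144 35 [0.4867 0.1411 0.078 ]
[-0.4226  0.2937  0.0066] [-0.5243  0.6827  0.0266]
```

Emit:
send_rows(
  motion=[
    {"travel": [-0.033,0.023,0],"spin": 0},
    {"travel": [-0.033,0.023,0],"spin": 0},
    {"travel": [-0.033,0.023,0],"spin": 0},
    {"travel": [-0.033,0.023,0],"spin": 0},
    {"travel": [-0.033,0.023,0],"spin": 0},
  ],
  gripper=-1,
)

```text
time_s: 1.92
tcp_pos: [0.29, -0.5062, 0.224]
eef_rot: [179.9, -0.1, -167.1]
contact_force: [1.3, -1.3, -0.1]
gripper_width: 0.0601
```

Emit:
send_rows(
  motion=[
    {"travel": [-0.033,0.023,0],"spin": 0},
    {"travel": [-0.033,0.023,0],"spin": 0},
    {"travel": [-0.033,0.023,0],"spin": 0},
    {"travel": [-0.033,0.023,0],"spin": 0},
    {"travel": [-0.033,0.023,0],"spin": 0},
  ],
)

```text
time_s: 2.33
tcp_pos: [0.4291, -0.3505, 0.2253]
eef_rot: [-179.9, -0.0, -167.2]
contact_force: [1.2, -1.4, 0.1]
gripper_width: 0.0265
```

Emit:
send_rows(
  motion=[
    {"travel": [0,0,0],"spin": -7},
    {"travel": [0,0,0],"spin": -7},
    {"travel": [0,0,0],"spin": -7},
    {"travel": [0,0,0],"spin": -7},
    {"travel": [0,0,0],"spin": -7},
  ],
)

```text
time_s: 2.75
tcp_pos: [0.4364, -0.3425, 0.2264]
eef_rot: [-179.8, 0.1, -131.4]
contact_force: [0.7, 0.7, 0.7]
gripper_width: 0.0008
```

Emit:
send_rows(
  motion=[
    {"travel": [0,0,0],"spin": -7},
    {"travel": [0,0,0],"spin": -7},
    {"travel": [0,0,0],"spin": -7},
    {"travel": [0,0,0],"spin": -7},
    {"travel": [0,0,0],"spin": -2},
  ],
)

```text
time_s: 3.17
tcp_pos: [0.4369, -0.342, 0.2272]
eef_rot: [-179.7, -0.1, -100.4]
contact_force: [-0.2, -0.2, -0.8]
gripper_width: 0.0001
```

Emit:
send_rows(
  motion=[
    {"travel": [-0.04,0.003,0],"spin": 0},
    {"travel": [-0.04,0.003,0],"spin": 0},
    {"travel": [-0.04,0.003,0],"spin": 0},
    {"travel": [-0.04,0.003,0],"spin": 0},
    {"travel": [-0.04,0.003,0],"spin": 0},
  ],
)

```text
time_s: 3.58
tcp_pos: [0.4576, -0.143, 0.2261]
eef_rot: [-179.7, -0.1, -100.9]
contact_force: [1.3, 1.3, -0.1]
gripper_width: 0.0003
```

Emit:
send_rows(
  motion=[
    {"travel": [-0.04,0.003,0],"spin": 0},
    {"travel": [-0.04,0.003,0],"spin": 0},
    {"travel": [-0.04,0.003,0],"spin": 0},
    {"travel": [-0.04,0.003,0],"spin": 0},
    {"travel": [0,0,0],"spin": 0},
  ],
)

```text
time_s: 4.0
tcp_pos: [0.4762, 0.0286, 0.2281]
eef_rot: [-179.4, 0.1, -100.7]
contact_force: [0.9, -0.7, 0.3]
gripper_width: 0.0008
```

Run:
```python
from h import *
cal=T("wrist"); print(cal[0]); im,d=r.capture("wrist"); cv2.imwrite("pics/w1.png",im)
for t in("button_top","base_hole","lid_hinge","lid_edge","lid_hole","adapter"): pt("wrist",t,cal)
hsv=cv2.cvtColor(im,cv2.COLOR_BGR2HSV); m=cv2.inRange(hsv,(105,120,50),(130,255,255))
n,l,st,ce=cv2.connectedComponentsWithStats(m)
for i in range(1,n):
    if st[i,4]>60:
        u,v=ce[i]; a=pix(*cal,u,v,1)-cal[2]; print("blue",ce[i],st[i,4],np.round(cal[2]+a*(.078-cal[2][2])/a[2],4))
print(tool()[0],tool()[2]["eef_rot"])
```

```text
{'fov_y': 61.3231245461805, 'cx': 321.94197100951374, 'cy': 240.97743680565517, 'origin': array([ 0.46232094, -0.03818002,  0.38606624]), 'orientation': array([165.20837446,   0.57869825, 169.30788375])}
wrist pinpoint button_top 0.83 [ 0.3505 -0.0678  0.0564]
wrist pinpoint button_top 0.75 [ 0.5294 -0.0957  0.058 ]
wrist pinpoint base_hole 0.89 [0.5084 0.0564 0.073 ]
wrist pinpoint adapter 0.93 [ 0.7181 -0.0063  0.0198]
wrist pinpoint adapter 0.76 [0.282  0.2611 0.0196]
blue [462.68893528  69.59707724] 479 [ 0.3596 -0.0636  0.078 ]
blue [226.43737575  76.03180915] 503 [ 0.5248 -0.0907  0.078 ]
blue [ 60.30456853 263.45431472] 394 [0.6908 0.0211 0.078 ]
[0.47506376 0.02200802 0.22760464] [-1.79492815e+02 -2.56602725e-02 -1.01035626e+02]
```

View pics/w1.png

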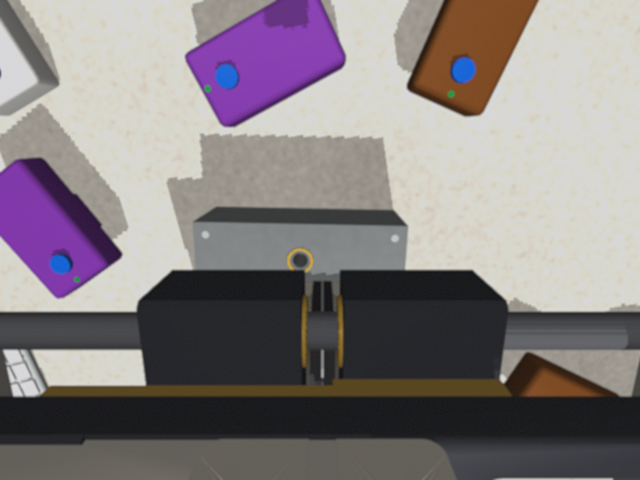

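Run:
```python
from h import *
cal=T("wrist")
for u,v in((300,261),(206,235),(395,239)):
    a=pix(*cal,u,v,1)-cal[2]; print(np.round(cal[2]+a*(.075-cal[2][2])/a[2],4))
print(tool()[0],delta([.487,.14,.12]))
```

```text
[0.4998 0.048  0.075 ]
[0.5685 0.0128 0.075 ]
[0.4222 0.0444 0.075 ]
[0.47506376 0.02200802 0.22760464] [-0.1181  0.0118  0.1075]
```

Emit:
send_rows(
  motion=[
    {"travel": [-0.03,0.003,0.02],"spin": 1},
    {"travel": [-0.03,0.003,0.025],"spin": 0},
    {"travel": [-0.03,0.003,0.03],"spin": 0},
    {"travel": [-0.02,0.002,0.02],"spin": 0},
    {"travel": [0,0,0],"spin": 0},
  ],
)

```text
time_s: 4.77
tcp_pos: [0.492, 0.129, 0.1325]
eef_rot: [-179.1, 0.3, -102.9]
contact_force: [-0.3, -0.9, -0.4]
gripper_width: 0.0003
```

Run:
```python
from h import *
for n in("side","top"):
    cal=T(n); im,d=r.capture(n); cv2.imwrite(f"pics/{n}1.png",im)
    pt(n,"button_top",cal,n=3)
a=cv2.imread("pics/side1.png")[190:310,230:390]; cv2.imwrite("pics/c1.png",cv2.resize(a,(800,600),interpolation=cv2.INTER_CUBIC))
print(tool()[0],delta([.487,.14,.08]),tool()[2]["eef_rot"],tool()[2]["contact_force"])
```

```text
side pinpoint button_top 0.62 [0.4864 0.1423 0.0786]
side pinpoint button_top 0.62 [ 0.3541 -0.0629  0.0597]
side pinpoint button_top 0.52 [0.2517 0.2755 0.0639]
top pinpoint button_top 0.51 [ 0.5297 -0.0907  0.0598]
top pinpoint button_top 0.36 [0.7068 0.0264 0.0633]
top pinpoint button_top 0.36 [ 0.3556 -0.061   0.0615]
[0.49318804 0.12755584 0.13678808] [-0.0103  0.01    0.0567] [-178.83600665    0.45151518 -102.9602325 ] [-0.83557432  0.447528    0.60852381]
```

View pics/c1.png

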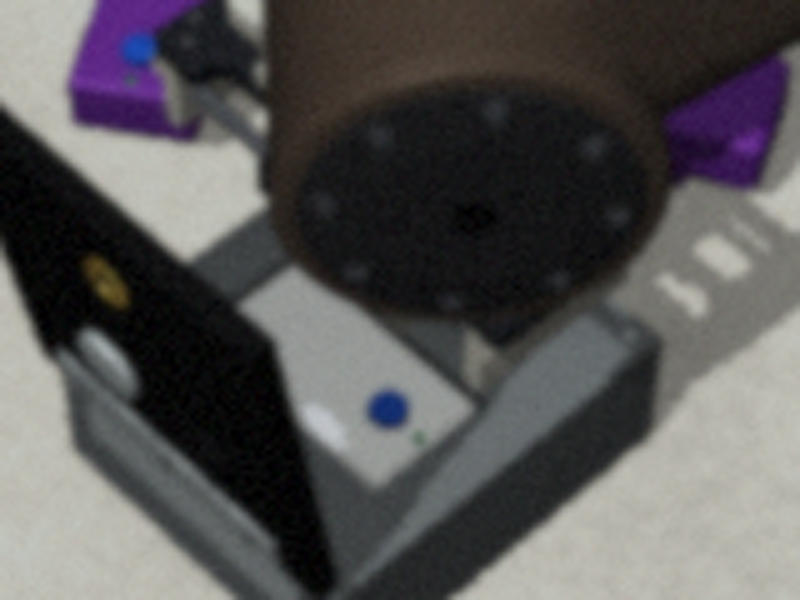

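Emit:
send_rows(
  motion=[
    {"travel": [-0.01,0.01,0.01],"spin": 0},
    {"travel": [0,0,0.015],"spin": 0},
    {"travel": [0,0,0.015],"spin": 0},
    {"travel": [0,0,0],"spin": 0},
    {"travel": [0,0,0],"spin": 0},
  ],
)

```text
time_s: 5.38
tcp_pos: [0.4906, 0.1367, 0.1029]
eef_rot: [-178.3, 1.0, -103.4]
contact_force: [-0.3, 0.2, 0.2]
gripper_width: 0.0003
```

Run:
```python
from h import *
print(tool()[0],delta([.487,.1405,.078]),tool()[2]["eef_rot"],tool()[2]["contact_force"])
```

```text
[0.49058811 0.13672533 0.10290447] [-0.0024  0.0051  0.0248] [-178.32166429    0.97673186 -103.35083492] [-0.34555992  0.21651159  0.20679741]
```

Emit:
send_rows(
  motion=[
    {"travel": [-0.003,0.005,0.014],"spin": 0},
    {"travel": [0,0,0.009],"spin": 0},
    {"travel": [0,0,0.004],"spin": 0},
  ],
)

```text
time_s: 5.63
tcp_pos: [0.4903, 0.1407, 0.0802]
eef_rot: [-178.0, 1.3, -103.5]
contact_force: [-0.2, 0.4, -0.2]
gripper_width: 0.0004
```

Emit:
send_rows(
  motion=[
    {"travel": [0,0.003,0.005],"spin": 0},
    {"travel": [0,0,0.004],"spin": 0},
  ],
)

```text
time_s: 5.8
tcp_pos: [0.4892, 0.1416, 0.0734]
eef_rot: [-177.8, 1.4, -103.4]
contact_force: [-30.8, 3.9, 66.4]
gripper_width: 0.0007
```

Emit:
send_rows(
  motion=[
    {"travel": [0,0,0],"spin": 0},
  ],
)

```text
time_s: 5.88
tcp_pos: [0.489, 0.1416, 0.0748]
eef_rot: [-177.8, 1.4, -103.4]
contact_force: [-3.5, -0.0, 5.0]
gripper_width: 0.0005
```

Emit:
send_rows(
  motion=[
    {"travel": [0,0,0.002],"spin": 0},
    {"travel": [0,0,0.001],"spin": 0},
  ],
)

```text
time_s: 6.05
tcp_pos: [0.4891, 0.1416, 0.0744]
eef_rot: [-177.8, 1.4, -103.4]
contact_force: [-4.7, 0.4, 9.1]
gripper_width: -0.0001
```

Emit:
send_rows(
  motion=[
    {"travel": [0,0,-0.01],"spin": 0},
    {"travel": [0,0,-0.02],"spin": 0},
    {"travel": [0,0,-0.04],"spin": 0},
  ],
)

```text
time_s: 6.3
tcp_pos: [0.4826, 0.1383, 0.1405]
eef_rot: [-178.2, 1.0, -103.5]
contact_force: [1.0, 0.2, -0.6]
gripper_width: 0.0005
```

Run:
```python
from h import *
for n in("side","top"):
    cal=T(n); im,d=r.capture(n); cv2.imwrite(f"pics/{n}2.png",im)
    for t in ("lid_edge","lid_hinge"): pt(n,t,cal,n=1)
print(tool()[0],tool()[2]["eef_rot"],tool()[2]["contact_force"],tool()[2]["joints"])
```

```text
side pinpoint lid_edge 0.62 [0.5391 0.2468 0.2492]
side pinpoint lid_hinge 0.93 [0.5335 0.2001 0.0719]
top pinpoint lid_edge 0.76 [0.5394 0.2395 0.2491]
[0.48445893 0.13944555 0.14259631] [-177.97323539    1.25723448 -103.42568908] [ 0.32483096 -0.43707273 -0.65085224] [ 39.10159711   7.26998122 -29.60078766   1.08738237 -50.90359176
 -53.21887862]
```

Emit:
send_rows(
  motion=[
    {"travel": [0,0,-0.038],"spin": 0},
    {"travel": [0,0,-0.038],"spin": 0},
    {"travel": [0,0,-0.038],"spin": 0},
    {"travel": [0,0,-0.038],"spin": 0},
    {"travel": [-0.01,0,-0.033],"spin": 0},
  ],
)

```text
time_s: 7.02
tcp_pos: [0.4737, 0.1423, 0.3204]
eef_rot: [-179.1, 0.1, -103.6]
contact_force: [1.3, 0.7, -0.3]
gripper_width: 0.0004
```

Emit:
send_rows(
  motion=[
    {"travel": [-0.037,-0.007,0],"spin": 0},
    {"travel": [-0.037,-0.007,0],"spin": 0},
    {"travel": [-0.037,-0.007,0],"spin": 0},
    {"travel": [-0.037,-0.007,0],"spin": 0},
  ],
)

```text
time_s: 7.35
tcp_pos: [0.5383, 0.2809, 0.3309]
eef_rot: [-178.6, 0.6, -103.8]
contact_force: [1.5, 0.6, 0.4]
gripper_width: 0.0004
```

Run:
```python
from h import *
print(tool()[0],delta([.55,.28,.225]),tool()[2]["eef_rot"],tool()[2]["contact_force"],tool()[2]["joints"])
```

```text
[0.53826144 0.28092858 0.33089763] [-0.0008 -0.0091  0.1062] [-178.621343      0.58630482 -103.83588986] [1.4598111  0.6345151  0.35075711] [ 4.65710020e+01  1.05162603e+01  9.04584895e-03  9.28572247e-01
 -7.83036099e+01 -6.05927587e+01]
```

Now down behind the lid, then push it toward tool +x.

Emit:
send_rows(
  motion=[
    {"travel": [-0.005,-0.006,0.025],"spin": 0},
    {"travel": [0,0,0.03],"spin": 0},
    {"travel": [0,0,0.03],"spin": 0},
    {"travel": [0,0,0.015],"spin": 0},
  ],
)

```text
time_s: 7.68
tcp_pos: [0.5519, 0.2932, 0.2234]
eef_rot: [-178.6, 0.5, -103.6]
contact_force: [-0.5, -0.8, -0.8]
gripper_width: 0.0003
```

Emit:
send_rows(
  motion=[
    {"travel": [0.015,0,0],"spin": 0},
    {"travel": [0.015,0,0],"spin": 0},
    {"travel": [0.02,0,0],"spin": 0},
    {"travel": [0.02,0,0],"spin": 0},
    {"travel": [0.02,0,0],"spin": 0},
  ],
)

```text
time_s: 8.1
tcp_pos: [0.5285, 0.2053, 0.2087]
eef_rot: [-179.3, -0.4, -103.3]
contact_force: [0.8, 1.3, -0.5]
gripper_width: 0.0006
```

Run:
```python
from h import *
for n in("side","top"):
    cal=T(n); im,d=r.capture(n); cv2.imwrite(f"pics/{n}3.png",im)
    for t in ("lid_edge","lid_hole"): pt(n,t,cal,n=1)
print(tool()[0],tool()[2]["eef_rot"],tool()[2]["contact_force"])
```

```text
top pinpoint lid_edge 0.63 [0.5262 0.1729 0.2487]
top pinpoint lid_hole 0.65 [0.5354 0.2078 0.0776]
[0.52827345 0.20563027 0.2088825 ] [-179.30232497   -0.47420678 -103.3587198 ] [ 0.05062222 -0.45096212 -0.57245635]
```

Emit:
send_rows(
  motion=[
    {"travel": [0.02,0,0],"spin": 0},
    {"travel": [0.02,0,0],"spin": 0},
    {"travel": [0.02,0,0],"spin": 0},
    {"travel": [0.005,0,-0.01],"spin": 0},
  ],
)

```text
time_s: 8.73
tcp_pos: [0.512, 0.1425, 0.2155]
eef_rot: [-179.5, -0.7, -103.1]
contact_force: [-0.7, -0.8, -1.2]
gripper_width: 0.0007
```

Run:
```python
from h import *
for n in("side","top"):
    cal=T(n); im,d=r.capture(n); cv2.imwrite(f"pics/{n}4.png",im)
    for t in ("lid_edge","lid_hole"): pt(n,t,cal,n=1)
print(tool()[0],tool()[2]["eef_rot"],tool()[2]["contact_force"],tool()[2]["time_s"])
```

```text
side pinpoint lid_hole 0.63 [0.5162 0.1238 0.2033]
top pinpoint lid_edge 0.71 [0.6409 0.3897 0.002 ]
top pinpoint lid_hole 0.77 [0.5146 0.0952 0.183 ]
[0.51433407 0.14566235 0.21735168] [-179.34049519   -0.49642561 -103.05025346] [ 0.39744326 -0.46365495  0.09228055] 9.0333
```

View pics/top4.png

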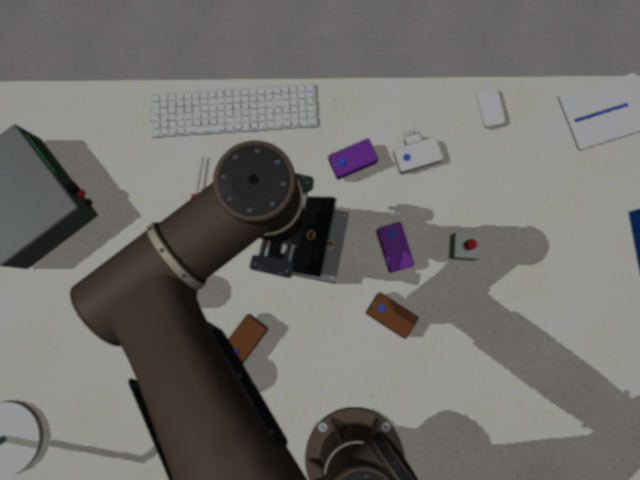

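Emit:
send_rows(
  motion=[
    {"travel": [0.04,-0.008,-0.003],"spin": 0},
    {"travel": [0.04,-0.008,0],"spin": 0},
    {"travel": [0.04,-0.008,0],"spin": 0},
    {"travel": [0.04,-0.008,0],"spin": 0},
    {"travel": [0.04,-0.008,0],"spin": 0},
  ],
  gripper=0.2,
)

```text
time_s: 9.45
tcp_pos: [0.5108, -0.0551, 0.221]
eef_rot: [-179.4, -0.5, -102.2]
contact_force: [1.1, -0.7, -0.0]
gripper_width: 0.028
```

Emit:
send_rows(
  motion=[
    {"travel": [0.04,-0.008,0],"spin": 0},
    {"travel": [0.04,-0.008,0],"spin": 0},
    {"travel": [0.03,-0.006,0],"spin": 0},
    {"travel": [0,0,0],"spin": 0},
  ],
)

```text
time_s: 9.78
tcp_pos: [0.5088, -0.1754, 0.2214]
eef_rot: [-179.4, -0.6, -102.2]
contact_force: [0.4, 1.1, -0.2]
gripper_width: 0.0515
```

Run:
```python
from h import *
for n in("side","top"):
    cal=T(n); im,d=r.capture(n); cv2.imwrite(f"pics/{n}5.png",im)
    for t in ("lid_edge","lid_hole","lid_hinge"): pt(n,t,cal,n=1)
r.capture("wrist"); cal=T("wrist"); im,d=r.capture("wrist"); cv2.imwrite("pics/w5.png",im); cal2=T("wrist"); print(cal2[2]-cal[2])
for t in("pin_knob","stand"): pt("wrist",t,cal,n=2)
hsv=cv2.cvtColor(im,cv2.COLOR_BGR2HSV); m=cv2.inRange(hsv,(0,150,60),(8,255,255))|cv2.inRange(hsv,(172,150,60),(180,255,255))
n,l,st,ce=cv2.connectedComponentsWithStats(m)
for i in range(1,n):
    if st[i,4]>100:
        u,v=ce[i]; 
        for z in(.075,.09):
            a=pix(*cal,u,v,1)-cal[2]; print("red",ce[i],st[i],np.round(cal[2]+a*(z-cal[2][2])/a[2],4))
print(tool()[0],tool()[2]["eef_rot"],tool()[2]["time_s"])
```

```text
side pinpoint lid_edge 0.7 [0.4967 0.0376 0.0978]
side pinpoint lid_hole 0.69 [0.5025 0.0561 0.0952]
side pinpoint lid_hinge 0.93 [0.5327 0.2027 0.0741]
top pinpoint lid_edge 0.24 [ 0.5013 -0.2696  0.0775]
top pinpoint lid_hole 0.79 [0.505  0.0549 0.0975]
top pinpoint lid_hinge 0.85 [0.5339 0.2086 0.0784]
[-5.25113997e-05 -1.40171073e-04  1.67530070e-05]
wrist pinpoint pin_knob 0.68 [ 0.5014 -0.2791  0.0772]
wrist pinpoint stand 0.85 [ 0.4973 -0.2693  0.0006]
red [307.384  83.902] [ 291   65   34   39 1000] [ 0.4998 -0.275   0.075 ]
red [307.384  83.902] [ 291   65   34   39 1000] [ 0.4995 -0.273   0.09  ]
[ 0.50920676 -0.17103618  0.22202034] [-179.35365727   -0.52130661 -101.94448054] 10.3833
```

View pics/w5.png

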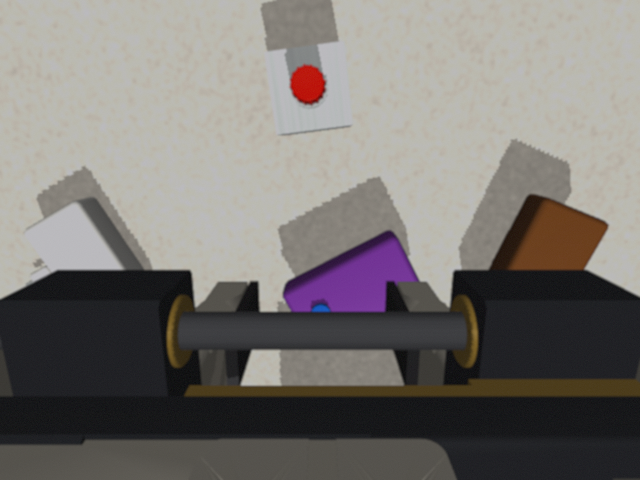

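Emit:
send_rows(
  motion=[
    {"travel": [0.034,-0.004,0.015],"spin": 0},
    {"travel": [0.034,-0.004,0.015],"spin": 0},
    {"travel": [0.034,-0.004,0.015],"spin": 0},
    {"travel": [0,0,0.02],"spin": 0},
    {"travel": [0,0,0.005],"spin": 0},
  ],
)

```text
time_s: 10.8
tcp_pos: [0.504, -0.2759, 0.1541]
eef_rot: [-178.9, -0.5, -101.5]
contact_force: [0.1, 0.6, -0.5]
gripper_width: 0.0523
```

Run:
```python
from h import *
r.capture("wrist"); cal=T("wrist"); im,d=r.capture("wrist"); cv2.imwrite("pics/w6.png",im)
hsv=cv2.cvtColor(im,cv2.COLOR_BGR2HSV); m=cv2.inRange(hsv,(0,150,60),(8,255,255))|cv2.inRange(hsv,(172,150,60),(180,255,255))
n,l,st,ce=cv2.connectedComponentsWithStats(m)
for i in range(1,n):
    if st[i,4]>100:
        u,v=ce[i]; a=pix(*cal,u,v,1)-cal[2]; print("red",ce[i],st[i],np.round(cal[2]+a*(.085-cal[2][2])/a[2],4))
print(tool()[0],tool()[2]["eef_rot"],delta([.4997,-.274,.066]),tool()[2]["gripper_width"])
```

```text
red [332.74521858 254.32513661] [ 313  231   40   47 1464] [ 0.4995 -0.2757  0.085 ]
[ 0.50506317 -0.27542033  0.15606676] [-178.80017867   -0.5345591  -101.42301486] [-0.0012  0.0074  0.0899] 0.05279500997911644
```

Emit:
send_rows(
  motion=[
    {"travel": [0,0.005,0.02],"spin": 0},
    {"travel": [0,0.002,0.025],"spin": 0},
    {"travel": [0,0,0.02],"spin": 0},
    {"travel": [0,0,0.013],"spin": 0},
    {"travel": [0,0,0.004],"spin": 0},
  ],
)

```text
time_s: 11.32
tcp_pos: [0.5067, -0.2728, 0.0805]
eef_rot: [-178.0, -0.6, -101.0]
contact_force: [-0.1, -0.4, -0.1]
gripper_width: 0.0526
```

Run:
```python
from h import *
print(tool()[0],tool()[2]["eef_rot"],delta([.4997,-.275,.066]),tool()[2]["contact_force"])
```

```text
[ 0.50672503 -0.27275709  0.0804797 ] [-178.00890335   -0.62974277 -101.02897433] [0.0034 0.007  0.0143] [-0.10252348 -0.40482126 -0.11068445]
```

Emit:
send_rows(
  motion=[
    {"travel": [0.003,0.008,0.006],"spin": 0},
    {"travel": [0,0.001,0.008],"spin": 0},
  ],
)

```text
time_s: 11.48
tcp_pos: [0.4998, -0.2732, 0.0683]
eef_rot: [-177.8, -0.7, -100.8]
contact_force: [-0.3, -0.2, -0.4]
gripper_width: 0.0523
```

Emit:
send_rows(
  motion=[
    {"travel": [0,0,0],"spin": 0},
    {"travel": [0,0,0],"spin": 0},
    {"travel": [0,0,0],"spin": 0},
    {"travel": [0,0,0],"spin": 0},
  ],
  gripper=-1,
  squeeze=25,
)

```text
time_s: 11.82
tcp_pos: [0.5005, -0.2728, 0.07]
eef_rot: [-177.6, -0.7, -100.8]
contact_force: [0.3, 0.1, 0.1]
gripper_width: 0.0317
```

Emit:
send_rows(
  motion=[
    {"travel": [0,0,0.006],"spin": 0},
    {"travel": [0,0,0.002],"spin": 0},
    {"travel": [0,0,0.001],"spin": 0},
    {"travel": [0,0,0.001],"spin": 0},
  ],
)

```text
time_s: 12.15
tcp_pos: [0.5016, -0.2733, 0.0647]
eef_rot: [-177.5, -0.7, -100.7]
contact_force: [-3.0, 3.0, 12.0]
gripper_width: 0.0235
```

Run:
```python
from h import *
s=tool()[2]; print(s)
```

```text
{'time_s': 12.15, 'joints': array([ -8.38309229,  18.50796768, -26.8490825 ,   1.24386971,
       -42.16868948,  -3.2041655 ]), 'qd': array([ 0.08581486, -0.1939254 , -0.2804435 ,  0.20739736,  0.22743775,
       -0.10043373]), 'joint_torque': array([-9.48360041e-01, -4.29612172e+01,  2.13832980e+01,  5.01678184e+00,
        1.83186114e+00,  2.46313051e-02]), 'tcp_pos': array([ 0.50157358, -0.2733091 ,  0.06471295]), 'eef_rot': array([-177.48753403,   -0.73477524, -100.69946597]), 'contact_force': array([-3.00945526,  3.03711394, 12.04117292]), 'moment': array([ 1.4479892 ,  1.74645074, -0.00554801]), 'gripper_width': 0.023530361077984393}
```

Emit:
send_rows(
  motion=[
    {"travel": [0,0,-0.015],"spin": 0},
    {"travel": [0,0,-0.025],"spin": 0},
    {"travel": [0,0,-0.03],"spin": 0},
    {"travel": [0,0,-0.03],"spin": 0},
    {"travel": [0,0,-0.015],"spin": 0},
  ],
  squeeze=45,
)

```text
time_s: 12.57
tcp_pos: [0.4945, -0.2704, 0.1783]
eef_rot: [-178.0, -0.7, -100.8]
contact_force: [1.1, 0.0, -0.9]
gripper_width: 0.0227
```

Run:
```python
from h import *
print(tool()[0],tool()[2]["eef_rot"],delta([.5035,-.02,.18]),tool()[2]["contact_force"],tool()[2]["gripper_width"])
```

```text
[ 0.49452425 -0.27044869  0.17826899] [-177.9784997    -0.69927555 -100.77023864] [-0.2477  0.0378 -0.0061] [ 1.05575029  0.00948775 -0.87734139] 0.02274354722351016
```

Emit:
send_rows(
  motion=[
    {"travel": [-0.04,0.0066,-0.003],"spin": 0},
    {"travel": [-0.04,0.0066,0],"spin": 0},
    {"travel": [-0.04,0.0066,0],"spin": 0},
    {"travel": [-0.04,0.0066,0],"spin": 0},
    {"travel": [-0.04,0.0066,0],"spin": 0},
  ],
)

```text
time_s: 12.98
tcp_pos: [0.5025, -0.0689, 0.182]
eef_rot: [-177.4, -0.7, -101.6]
contact_force: [1.6, 0.2, -0.7]
gripper_width: 0.0232
```

Emit:
send_rows(
  motion=[
    {"travel": [-0.04,0.0066,0],"spin": 0},
    {"travel": [-0.035,0.006,0],"spin": 0},
    {"travel": [-0.025,0.003,0],"spin": 0},
  ],
)

```text
time_s: 13.23
tcp_pos: [0.5064, 0.0385, 0.1801]
eef_rot: [-177.3, -0.6, -101.5]
contact_force: [0.0, 0.3, -1.9]
gripper_width: 0.0233
```

Run:
```python
from h import *
r.capture("wrist");r.capture("wrist")
for n in("side","top"):
    cal=T(n); im,d=r.capture(n); cv2.imwrite(f"pics/{n}7.png",im)
    for t in ("lid_hole","pin_tip","pin_knob","lid_edge"): pt(n,t,cal,n=1)
a=cv2.imread("pics/side7.png")[170:290,240:400]; cv2.imwrite("pics/c7.png",cv2.resize(a,(800,600),interpolation=cv2.INTER_CUBIC))
print(tool()[0],tool()[2]["eef_rot"],delta([.503,.0555,.18]),tool()[2]["gripper_width"])
```

```text
side pinpoint lid_hole 0.93 [0.5048 0.0548 0.0964]
side pinpoint pin_tip 0.62 [0.5303 0.2022 0.0716]
side pinpoint pin_knob 0.58 [0.5176 0.1166 0.0061]
side pinpoint lid_edge 0.66 [0.4944 0.0386 0.0961]
top pinpoint lid_edge 0.65 [0.4956 0.0338 0.0954]
[0.50671146 0.03506182 0.1801828 ] [-177.31906439   -0.59459724 -101.67863418] [-0.0193  0.0078 -0.0004] 0.023135104715051397
```

View pics/c7.png

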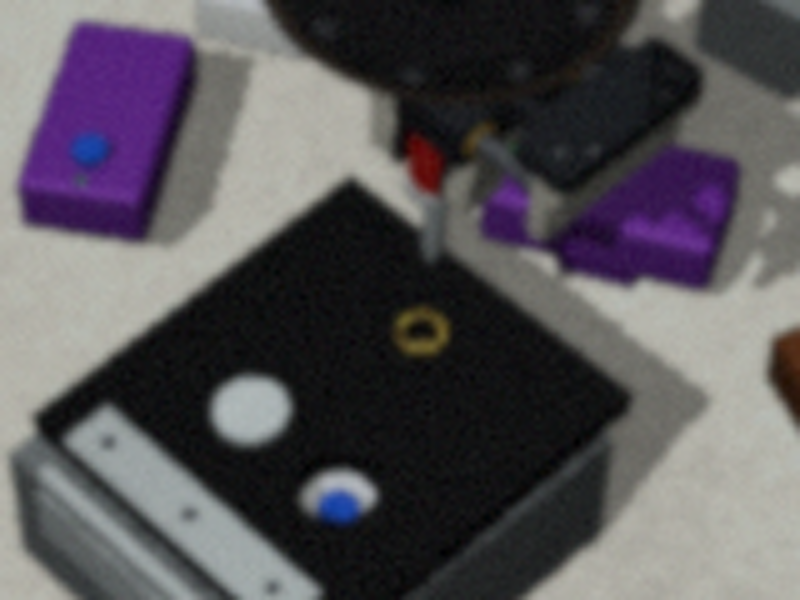

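Run:
```python
from h import *
def ray(n,u,v,z):
    c,M,o=T(n); a=pix(c,M,o,u,v,1)-o; return np.round(o+a*(z-o[2])/a[2],4)
p,M,s=tool(); print(p)
tip=ray("side",326.3,222,.1235); hole=ray("side",324.3,236.2,.096); print(tip,hole,hole-tip)
e=np.r_[(hole-tip)[:2],0]; print("tool delta",M.T@e)
c,Mc,o=T("side"); f=240/np.tan(np.radians(c["fov_y"]/2))
for z in(.1235,.1805):
    q=Mc.T@(np.array([tip[0],tip[1],z])-o); print((q[0]/q[2]*f+c["cx"]-240)*5,(q[1]/q[2]*f+c["cy"]-170)*5)
```

```text
[0.50671146 0.03506182 0.1801828 ]
[0.5078 0.0399 0.1235] [0.5018 0.0554 0.096 ] [-0.006   0.0155 -0.0275]
tool delta [-0.01396384  0.00899669 -0.00056635]
431.5245890646756 260.0210543580754
435.091023826522 168.59903957090665
```

Emit:
send_rows(
  motion=[
    {"travel": [-0.012,0.005,0.006],"spin": 0},
    {"travel": [-0.005,0.003,0.006],"spin": 0},
    {"travel": [0,0,0.005],"spin": 0},
  ],
)

```text
time_s: 14.08
tcp_pos: [0.5039, 0.0523, 0.1632]
eef_rot: [-177.2, -0.5, -101.8]
contact_force: [-0.9, -0.9, -1.0]
gripper_width: 0.0228
```

Run:
```python
from h import *
r.capture("wrist");
for n in("side","top"):
    cal=T(n); im,d=r.capture(n); cv2.imwrite(f"pics/{n}8.png",im)
    for t in ("lid_hole","pin_tip","pin"): pt(n,t,cal,n=1)
a=cv2.imread("pics/side8.png")[200:260,285:365]; b=cv2.imread("pics/top8.png")[210:270,290:370]
cv2.imwrite("pics/c8.png",np.hstack([cv2.resize(cv2.convertScaleAbs(i,alpha=1.5),(400,300),interpolation=cv2.INTER_CUBIC) for i in(a,b)]))
print(tool()[0],tool()[2]["eef_rot"],delta([.503,.0555,.18]),tool()[2]["gripper_width"])
```

```text
side pinpoint lid_hole 0.58 [0.5053 0.0572 0.0949]
side pinpoint pin_tip 0.41 [0.5048 0.0496 0.1044]
side pinpoint pin 0.45 [0.5095 0.0554 0.1049]
[0.50420643 0.05193164 0.16378093] [-177.17768422   -0.50598158 -101.86282537] [-0.0031  0.0011 -0.0163] 0.022684716958142375
```

View pics/c8.png

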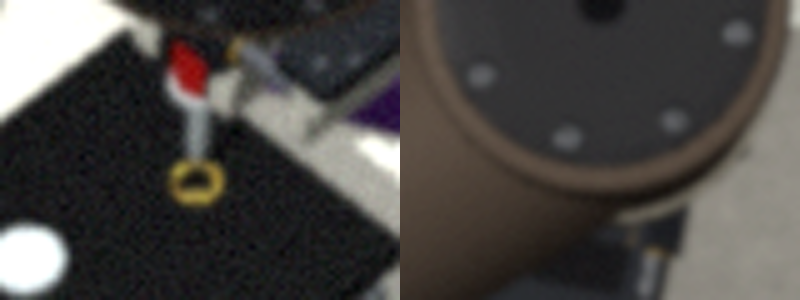

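Run:
```python
from h import *
def ray(n,u,v,z):
    c,M,o=T(n); a=pix(c,M,o,u,v,1)-o; return np.round(o+a*(z-o[2])/a[2],4)
p,M,s=tool()
tip=ray("side",325,231.6,.107); hole=ray("side",324.4,236.6,.096); print(tip,hole)
print("tool delta",M.T@np.r_[(hole-tip)[:2],0])
```

```text
[0.5028 0.0517 0.107 ] [0.501  0.0562 0.096 ]
tool delta [-0.00403371  0.00268161 -0.00016787]
```

Emit:
send_rows(
  motion=[
    {"travel": [-0.003,0.0025,0.004],"spin": 0},
    {"travel": [-0.001,0.001,0.006],"spin": 0},
    {"travel": [0,0.0005,0.007],"spin": 0},
  ],
)

```text
time_s: 14.78
tcp_pos: [0.5028, 0.057, 0.1471]
eef_rot: [-177.0, -0.4, -101.9]
contact_force: [0.8, -0.4, -0.7]
gripper_width: 0.0235
```

Run:
```python
from h import *
cal=T("side"); im,d=r.capture("side"); cv2.imwrite("pics/side9.png",im)
a=im[200:260,285:365]
cv2.imwrite("pics/c9.png",cv2.resize(cv2.convertScaleAbs(a,alpha=1.5),(640,480),interpolation=cv2.INTER_CUBIC))
print(tool()[0],tool()[2]["eef_rot"],tool()[2]["contact_force"],tool()[2]["gripper_width"])
```

```text
[0.50186573 0.056628   0.14539737] [-177.13543043   -0.44855311 -101.9011063 ] [-1.27059502 -0.31746896 -2.56454993] 0.023273957026473367
```

View pics/c9.png

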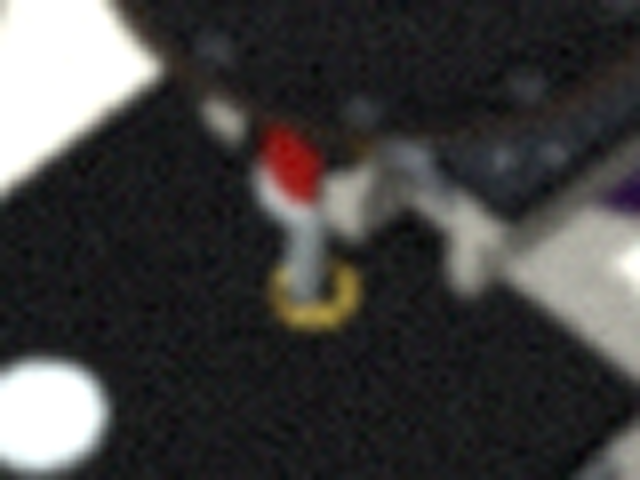

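Emit:
send_rows(
  motion=[
    {"travel": [0.001,0.0015,0.006],"spin": 0},
    {"travel": [0,0.0005,0.007],"spin": 0},
  ],
)

```text
time_s: 15.0
tcp_pos: [0.5003, 0.056, 0.1315]
eef_rot: [-177.1, -0.4, -101.9]
contact_force: [0.0, 0.2, -0.9]
gripper_width: 0.0232
```

Emit:
send_rows(
  motion=[
    {"travel": [0,0.0003,0.006],"spin": 0},
    {"travel": [0,0.0003,0.005],"spin": 0},
  ],
)

```text
time_s: 15.17
tcp_pos: [0.4997, 0.0556, 0.1185]
eef_rot: [-177.2, -0.5, -101.9]
contact_force: [-0.2, -0.1, 0.0]
gripper_width: 0.0229
```

Emit:
send_rows(
  motion=[
    {"travel": [0,0.0002,0.005],"spin": 0},
    {"travel": [0,0.0002,0.004],"spin": 0},
  ],
)

```text
time_s: 15.33
tcp_pos: [0.5, 0.0556, 0.1082]
eef_rot: [-177.2, -0.5, -101.9]
contact_force: [0.1, 0.2, 0.0]
gripper_width: 0.0231
```

Emit:
send_rows(
  motion=[
    {"travel": [0,0,0.004],"spin": 0},
    {"travel": [0,0,0.004],"spin": 0},
  ],
)

```text
time_s: 15.5
tcp_pos: [0.5002, 0.0551, 0.0993]
eef_rot: [-177.2, -0.5, -101.9]
contact_force: [-2.8, -1.6, 3.6]
gripper_width: 0.0235
```

Emit:
send_rows(
  motion=[
    {"travel": [0,0,0.005],"spin": 0},
    {"travel": [0,0,0.004],"spin": 0},
  ],
)

```text
time_s: 15.67
tcp_pos: [0.501, 0.0547, 0.0956]
eef_rot: [-177.1, -0.7, -101.7]
contact_force: [-40.2, 10.0, 81.3]
gripper_width: 0.0234
```

Emit:
send_rows(
  motion=[
    {"travel": [0,0.0002,0.001],"spin": 0},
  ],
)

```text
time_s: 15.75
tcp_pos: [0.5007, 0.0549, 0.0966]
eef_rot: [-177.1, -0.6, -101.7]
contact_force: [-2.4, 0.2, 2.6]
gripper_width: 0.0235
```

Emit:
send_rows(
  motion=[
    {"travel": [0,0.0002,0.0015],"spin": 0},
  ],
)

```text
time_s: 15.83
tcp_pos: [0.5008, 0.055, 0.0963]
eef_rot: [-177.0, -0.6, -101.7]
contact_force: [-1.2, -2.4, 7.4]
gripper_width: 0.0229
```

Emit:
send_rows(
  motion=[
    {"travel": [0,0.0002,0.003],"spin": 0},
  ],
)

```text
time_s: 15.92
tcp_pos: [0.5012, 0.0549, 0.0957]
eef_rot: [-176.9, -0.6, -101.6]
contact_force: [-19.8, 0.5, 49.2]
gripper_width: 0.0238
```

Run:
```python
from h import *
for k in range(4):
    im,_=r.capture("side"); s=r.get_state(); print(s["time_s"],s["tcp_pos"],s["contact_force"],s["gripper_width"])
```

```text
15.9667 [0.50107676 0.054851   0.09590606] [-13.88332117   0.34981445  32.30639847] 0.023208078024566238
16.0167 [0.50103192 0.05489882 0.09592075] [-12.63969512   0.57272768  31.34709929] 0.023390816528493747
16.0667 [0.50102739 0.05488571 0.09592675] [-11.88273156   0.87129169  32.08507451] 0.022876213231278347
16.1167 [0.5010218  0.05489202 0.0959284 ] [-13.24038297  -0.35068276  32.32305888] 0.022836097934623312
```

Run:
```python
from h import *
cal=T("side"); im,_=r.capture("side")
for t in("lid_edge","pin_knob","pin","lid_hole","mug","screwdriver"): pt("side",t,cal,n=1)
a=im[180:300,240:400]; cv2.imwrite("pics/c10.png",cv2.resize(cv2.convertScaleAbs(a,alpha=1.4),(800,600),interpolation=cv2.INTER_CUBIC))
```

```text
side pinpoint lid_edge 0.74 [0.4967 0.0363 0.0889]
side pinpoint pin 0.39 [0.488  0.1385 0.0752]
side pinpoint lid_hole 0.67 [0.5022 0.0572 0.0834]
side pinpoint mug 0.72 [0.3933 0.4233 0.0025]
side pinpoint screwdriver 0.87 [ 6.418e-01  3.956e-01 -4.000e-04]
```

View pics/c10.png

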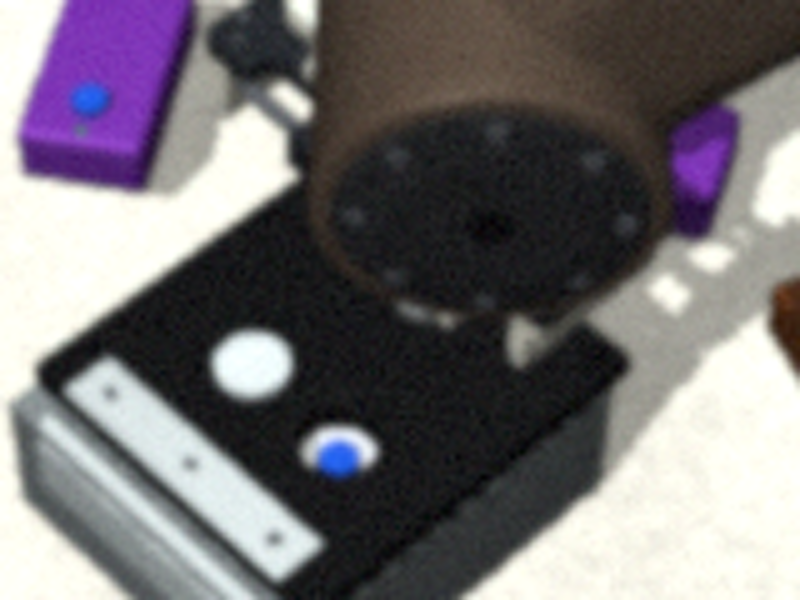

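Run:
```python
from h import *
print(r.close_job()); s=r.get_state(); print(s["time_s"],s["tcp_pos"],s["contact_force"],s["gripper_width"])
```

```text
the job is handed in; nothing more can be done
None
the job is handed in; nothing more can be done
```

I handed the job in at about 16 s of the 67 s allowed, with the gripper still holding the pin down; no verdict was reported.

**What I did:** I pressed the button twice, peaking at about 66 N on the first press, and let it spring back with the lid open. I then tipped the lid past upright so it fell onto its spring foot. I took the pin from its stand, lowered it through both holes with no force until the collar reached the lid, and pressed down. That push peaked at about 81 N before I eased it.

**Last checks:**
- **Push and grip:** a steady push of about 32 N down, with about 13 N sideways. The grip opening was 23 mm, which matches the knob.
- **Pin depth:** the gripper stood at 95.9 mm. Taking the grip offset from the stand, that puts the tip about 35 to 36 mm into the base. This assumes the pin did not slip in the grip.
- **Lid:** its edge read 89 mm high, down from about 96 mm when resting on the spring foot; fully shut is 88 mm.
- **Button:** it looked up through the lid window in the last picture.
- **Bystanders:** the mug and screwdriver read within about 5 mm of where they started. I did not re-measure the spare adapter, but the arm did not go near it.

**Checks that failed or were not possible:**
- **Pin from the side:** the wrist hid the pin in the last side picture, so its depth and uprightness rest on the gripper height and forces.
- **Network reports:** the last one for the pin was plainly wrong (low confidence, near the button), and the one for the lid hole was about 5 mm too low.
- **Tool tilt:** it had drifted to about 3°, within the 0.1 rad (5.7°) allowed for the pin.

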